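# Stand the filed plate on edge and hold the parts cleaner's lid open

### The arm

A 6-joint arm with a two-finger parallel gripper is mounted at the origin on the work surface. World frame = base frame: x ahead of the robot, y to its left, z up, the work surface at z = 0. Lengths are in m, angles in rad, forces in N, time in s.
With the tool pointing down it reaches from about 0.225 to 0.875 m from the base axis. Payload 3.4 kg.
Tool frame: the origin (TCP) lies at the very end of the fingers, on their centre line; the grasp point (between the pads) lies 19 mm behind it (manip.tcp_to_grasp is the distance from the TCP to the grasp point, in m); z points along the fingers, y is the line along which they close (so a half turn about z gives the same grasp; the last joint's range is limited). The gripper opens to 85 mm and grips with 20 to 120 N. Pads are 22 mm wide; open, the fingers measure 114 mm over their backs; the gripper's body (76 mm by 85 mm) begins 54 mm behind the grasp point. The pads swing forward as they close: fully open they stand 13 mm farther back than shut.
Start: joints at [-1.255, 0.276, 1.505, -0, 1.361, -0.121], TCP at [0.243, -0.521, 0.231] pointing down, gripper open.
Joint ranges: [-2.89, 2.89], [-0.75, 2.08], [0.22, 2.7], [-1.18, 4.32], [0.11, 2.71], [-2.7, 2.7]. Speed limits (rad/s): [2.57, 2.57, 3.14, 3.14, 3.14, 3.14].

### API

Orientations are given as a unit quaternion [w, x, y, z].
In Python, from rig import status, get_image, job, manip gives the robot as it stands.
- The arm moves only by the tool apply_moves, never from a script. Its arguments are lists of equal length, an entry for each row: "xyz": the shift along the tool's x, y, z each as a share of 0.3 m, from -1 to 1, a list of three; "rot": the turn, a rotation vector about the tool's x, y, z each as a share of 60 degrees, from -1 to 1, a list of three; "hand": the opening, from -1 (shut) to 1 (fully open). A call has 1 to 8 rows; each row shifts and turns the commanded pose from where the row before left it, along the tool's axes as they then stand; what a row does not reach is not made up. A row lasts 1/8 s, in which the tool goes at most 62.5 mm and 10.7 degrees, less where a joint would pass 70% of its speed; a pose out of reach is approached as far as the arm can. A call with a number of a shift or a turn outside -1 to 1 is refused whole. A call with a gripper value outside its range is refused whole. The fingers move at their own pace and stop on an object; "force" is the grip in N (left out, the last holds). Time passes only in rows, so rows that do not move let the fingers close. It gives the time, the measured TCP pose, the force, the opening and the grip force at its end, in the units of the state.
- status.get_state(): the state, without advancing time (a new reading comes with each control period).
- get_image(name): name is "side" or "top"; returns a dict with "pixels" (384x512x3 uint8, red, green, blue), "fovy" (degrees; the focal length in pixels is half the picture's height over the tangent of half this angle, whatever the lens; pixels are square), "cx", "cy" (the principal point, pixels), "origin" and "orientation" of the camera in the world. Camera axes: x right, y down, z forward; pixel columns grow to the right and rows downward; lengths in m; the calibration is good to about 2 mm. A picture is of the moment at which its call begins. There is no depth.
- job.sign_off(): hands the job in; it is judged then, once.
The state is a dict: "clock": time; "qpos": joint angles; "qd": joint speeds; "effort": joint torques, N m; "position": TCP position; "ee_rot": TCP orientation; "contact_force": force on the tool from outside, world axes, zero at the start; "moment": the same for the moment, N m; "width": finger opening in m; "gripper_force": force on a finger pad.
Only numpy, scipy, OpenCV 4.12 (cv2) and the standard library are available. Lean on these libraries where they do the work, as an engineer would, in place of code of your own. Each camera call takes 0.05 s, during which the arm holds its last target. There are 200 camera calls.

### The job

The filed aluminium plate is going into the parts cleaner: take it off the sloping wooden rest and stand it upright by itself, on a long thin edge, on the blue mat, where a fitter can pick it up. Then lift the cleaner's lid and hold it open at 60 degrees from shut (within 5 degrees) so that the fitter can load the plate. The lid falls shut if let go, so finish still holding it there, with the plate still standing and the other loose things on the bench left where they were.

Things in the scene. Friction and masses are not known exactly. Their poses are not given: they have to be found in the camera images.
- plate: bare aluminium plate, 14 mm thick (x axis), 100 mm long (y), 80 mm high (z), 0.3 kg; origin at its centre. It starts leaning on the rest: long edges level, z axis up and back to the robot's side 30 degrees off vertical, x axis up and away from the robot. Its upper 38 mm stand clear of the rest: pinch it there across its thickness, gripper tilted along the plate
- rest: fixed wooden rest with a 60 degree slope and a lip at its foot, base 110 (x) x 120 (y) x 10 mm, about 60 mm high; origin at the centre of its underside on the bench. The slope faces its +x (away from the robot, give or take its yaw); the plate leans on it
- mat: fixed blue mat, 150 (x) x 130 (y) x 4 mm, flat on the bench; origin at the centre of its underside, so its top is at z = 4 mm
- cleaner: fixed bench-top parts cleaner: open steel tub 190 (x) x 220 (y) x 110 mm, its front (control panel) facing its -x, about towards the robot; origin at the centre of its underside. It carries the lid, which is hinged along its far (+x) top rim
- lid (a joint): opening angle of the cleaner's lid, rad: 0 shut (level), growing as its front edge rises; 60 degrees = 1.047; stop at 1.4. The hinge is free: the lid (0.6 to 1.1 kg) falls shut from every angle, and takes about 2.5 to 4.5 N at the bar to hold
- lid_bar (a point): middle of the lid's orange handle bar: round, 12 mm thick, along the cleaner's y, 120 mm free between two side arms. It lies in the lid's plane, 55 mm ahead of the tub's front wall and lid's front edge (open gap between), 115 mm above the bench when shut, 245 mm from the hinge axis; it can be pinched from above and turns in the grip as the lid rises
- lid_hinge (a point): middle of the lid's hinge axis, which runs along the cleaner's y at the far top rim, 110 mm above the bench; the underside of the lid panel is level with it, the bar's centre 4 mm above it when shut
- file: loose bystander: flat file 300 mm long with a round wooden handle; leave it where it is
- screwdriver: loose bystander: screwdriver lying down; leave it where it is
- brush: loose bystander: hand brush lying down; leave it where it is
- hammer: loose bystander: hammer lying down; leave it where it is
- wrench: loose bystander: open-ended wrench lying down; leave it where it is
- bottle: loose bystander: yellow bottle with red cap, 56 mm across, 150 mm high; leave it where it is
- bitbox: loose bystander: open cardboard box of drill bits, 140 x 100 x 50 mm; leave it where it is
Mind the look-alikes: they are no part of the job. There is more than one size of the plate; the job needs the middle-sized.

How it is judged:
By the outcome, as a careful person would: the job done as asked, in the order asked, and still so for the second after the job is handed in, while the arm keeps its last pose, push and grip.
It also fails if it takes over 67 s, if anything falls off the work surface, if the arm or the gripper's body presses on something with over 40 N, if the wrist force passes 120 N, or if a joint passes its speed limit or range.

## Working session

There is one attempt and no reset: what is moved stays moved. The work goes in short steps, Python scripts to look and compute and a tool call to move; the robot and the scene stay as the last step left them, time stands still between calls to the robot, and variables do not carry over. Pictures are saved under pics/ and viewed, at most 10 in all, crops included, and the job is handed in when it is done.

Besides the shell and the picture viewer there is one more tool, called after "Request:" as name(argument=value, ...) on one line, values as JSON. apply_moves: Moves the arm, as the interface text tells. Its arguments: {"type":"object","properties":{"xyz":{"type":"array","items":{"type":"array","items":{"type":"number","minimum":-1,"maximum":1}}},"rot":{"type":"array","items":{"type":"array","items":{"type":"number","minimum":-1,"maximum":1}}},"hand":{"type":"array","items":{"type":"number"}},"force":{"type":"number"}},"required":["xyz","rot","hand"]}

```bash
mkdir -p pics; ls; cat > h.py <<'E'
import numpy as np, cv2
from scipy.spatial.transform import Rotation as R
from rig import status,get_image,job,manip
def q2R(q): return R.from_quat([q[1],q[2],q[3],q[0]])
def cam(im):
    f=im['pixels'].shape[0]/2/np.tan(np.radians(im['fovy'])/2)
    return f,im['cx'],im['cy'],np.array(im['origin']),q2R(im['orientation']).as_matrix()
def proj(im,P):
    f,cx,cy,o,M=cam(im); c=(np.atleast_2d(P)-o)@M
    return np.c_[cx+f*c[:,0]/c[:,2],cy+f*c[:,1]/c[:,2]]
def atz(im,uv,z):
    f,cx,cy,o,M=cam(im); uv=np.atleast_2d(np.array(uv,float))
    d=np.c_[(uv[:,0]-cx)/f,(uv[:,1]-cy)/f,np.ones(len(uv))]@M.T
    return o+d*((z-o[2])/d[:,2])[:,None]
def save(im,n,box=None,s=1):
    p=im['pixels'][:,:,::-1]
    if box: p=p[box[1]:box[3],box[0]:box[2]]
    cv2.imwrite('pics/'+n,cv2.resize(p,None,fx=s,fy=s,interpolation=cv2.INTER_CUBIC))
E
python3 - <<'E'
from h import *
import pickle
for n in('top','side'):
    im=get_image(n); save(im,n+'0.png',None,1.5); pickle.dump(im,open(n+'0.pkl','wb'))
    print(n,{k:v for k,v in im.items() if k!='pixels'})
print(status.get_state(),manip.tcp_to_grasp)
E
```

```text
pics
top {'fovy': 44.05781855165898, 'cx': 265.2748274806452, 'cy': 191.3378246288404, 'origin': array([0.42925406, 0.00166378, 1.60146895]), 'orientation': array([-0.0264589 ,  0.70676152, -0.70623613,  0.03191561])}
side {'fovy': 45.12168608083675, 'cx': 254.04442495979256, 'cy': 188.24541485211574, 'origin': array([0.33155535, 1.19080851, 1.26223143]), 'orientation': array([ 0.03505042, -0.08503942,  0.91791122, -0.38597766])}
{'clock': 0.1, 'qpos': array([-1.25498986e+00,  2.76585542e-01,  1.50598434e+00, -9.04257005e-06,
        1.36071412e+00, -1.21042994e-01]), 'qd': array([-0.00190405, -0.00045879, -0.00409857,  0.00117847,  0.00113489,
        0.00044532]), 'effort': array([ 1.57617269e-03, -4.17701268e+01, -2.46403974e+01, -8.59027818e-05,
        5.86097201e-03, -3.93262127e-06]), 'position': array([ 0.24310099, -0.5205754 ,  0.23050438]), 'ee_rot': array([-8.41240647e-04,  9.76239454e-01,  2.16692900e-01, -8.66235484e-05]), 'contact_force': array([-0.24691142, -0.45091833,  0.52618439]), 'moment': array([-0.03054726, -0.02442519, -0.02473906]), 'gripper_force': 0.0, 'width': 0.08480225200194175} 0.0187
```

View pics/top0.png

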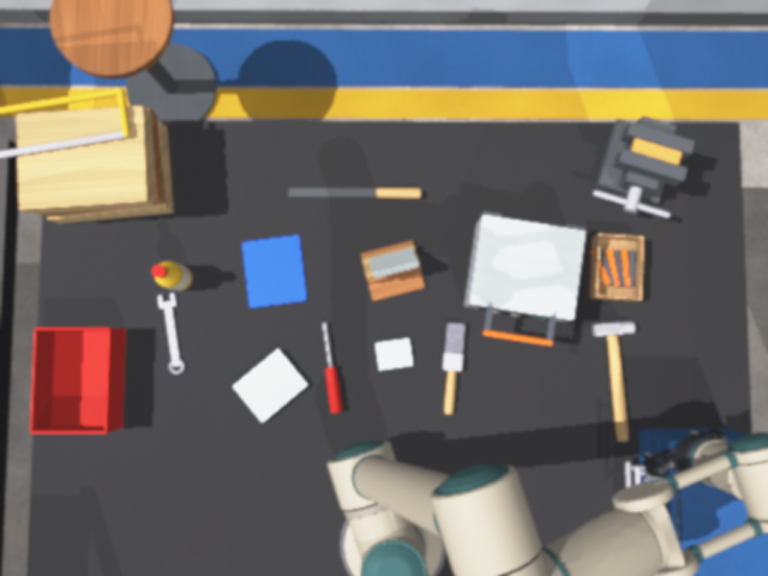

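View pics/side0.png

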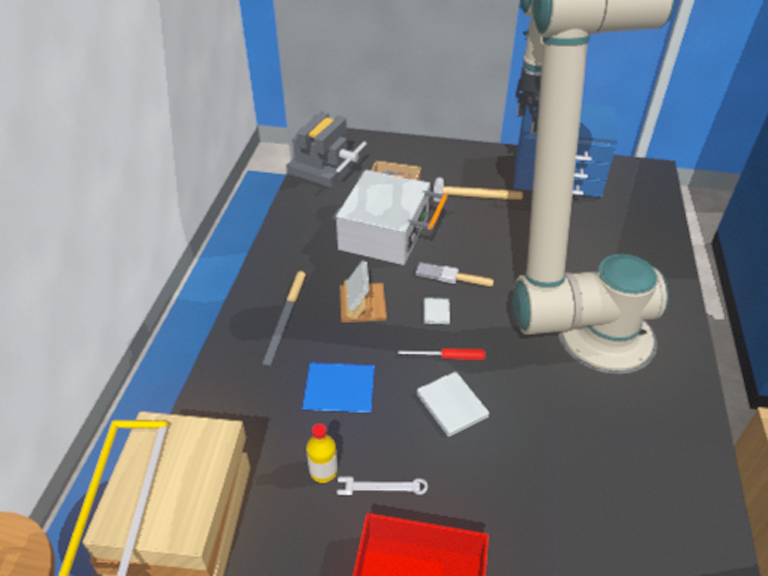

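The top view (768 px scale) shows three plates: a large one lying flat at (270,385), a small one lying flat at (393,354), and one leaning on the rest at (392,263). The one on the rest fits the description, being the middle size and leaning on the rest. The mat is at (274,271), the cleaner at (525,265) and its orange bar at (518,338). I'll confirm the plate in one crop and measure.

```bash
python3 - <<'E'
from h import *
import pickle
T=pickle.load(open('top0.pkl','rb'));S=pickle.load(open('side0.pkl','rb'))
def seg(im,lo,hi,box):
    h=cv2.cvtColor(im['pixels'],cv2.COLOR_RGB2HSV); m=cv2.inRange(h,lo,hi); k=np.zeros_like(m); k[box[1]:box[3],box[0]:box[2]]=255; m&=k
    n,l,s,c=cv2.connectedComponentsWithStats(m); i=1+np.argmax(s[1:,4]); return (l==i).astype(np.uint8)
def rect(m):
    c=max(cv2.findContours(m,cv2.RETR_EXTERNAL,cv2.CHAIN_APPROX_NONE)[0],key=cv2.contourArea)
    r=cv2.minAreaRect(c); return cv2.boxPoints(r),r
for nm,im,box in(('top',T,(150,145,215,215)),('side',S,(190,230,260,280))):
    m=seg(im,(100,120,80),(125,255,255),box); b,r=rect(m)
    c=max(cv2.findContours(m,0,1)[0],key=cv2.contourArea)
    ap=cv2.approxPolyDP(c,4,True)[:,0]
    P=atz(im,ap,.004); print('mat',nm,ap.tolist(),P[:,:2].round(4).tolist(),P.mean(0).round(4))
for nm,im,box in(('top',T,(310,210,380,240)),('side',S,(275,120,305,160))):
    m=seg(im,(5,150,120),(18,255,255),box); ys,xs=np.nonzero(m)
    vx,vy,x0,y0=cv2.fitLine(np.c_[xs,ys].astype(np.float32),2,0,.01,.01).ravel()
    t=(xs-x0)*vx+(ys-y0)*vy
    e=np.array([[x0+vx*k,y0+vy*k] for k in(t.min(),t.max())]); print('bar',nm,e.round(1).tolist(),atz(im,e,.115).round(4).tolist())
a=cv2.resize(T['pixels'][150:210,228:298],None,fx=7,fy=7,interpolation=cv2.INTER_CUBIC)
b=cv2.resize(S['pixels'][165:225,220:270],None,fx=6,fy=7,interpolation=cv2.INTER_CUBIC)
cv2.imwrite('pics/crop1.png',np.hstack([a,b])[:,:,::-1])
E
```

```text
mat top [[198, 156], [161, 161], [167, 205], [204, 200]] [[0.6816, 0.2178], [0.6643, 0.3429], [0.515, 0.32], [0.532, 0.1958]] [0.5982 0.2691 0.004 ]
mat side [[206, 242], [201, 272], [247, 274], [249, 243]] [[0.6806, 0.2206], [0.6645, 0.3457], [0.5145, 0.3256], [0.5328, 0.1975]] [0.5981 0.2723 0.004 ]
bar top [[322.0, 221.3], [367.1, 228.2]] [[0.4585, -0.1872, 0.115], [0.437, -0.3285, 0.115]]
bar side [[285.9, 152.0], [296.9, 129.4]] [[0.4606, -0.1809, 0.115], [0.4357, -0.3307, 0.115]]
```

View pics/crop1.png

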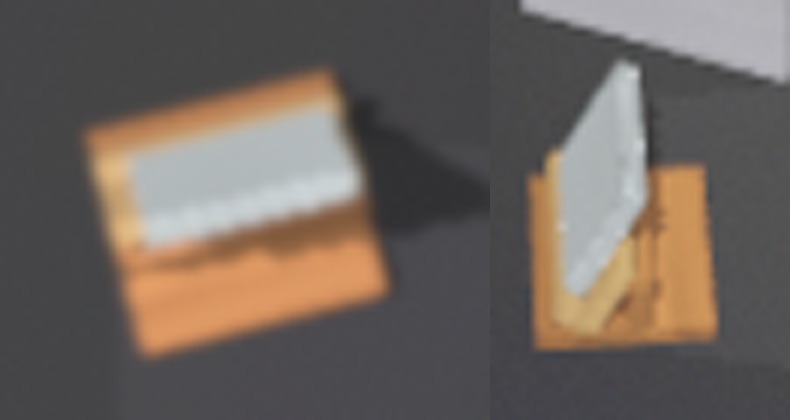

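The crop confirms a single mid-sized plate (about 100 mm long edge) leaning on the rest, with its top edge at crop (150,247)–(362,190). Next I'll fit the plate, rest and cleaner poses.

```bash
cat >> h.py <<'E'
def plan(wps,p0=None,R0=None,vmax=.05,wmax=9.):
    """wps: (pos,Rmat); prints rows in tool axes from the current pose"""
    s=status.get_state()
    p=np.array(s['position']) if p0 is None else np.array(p0); M=q2R(s['ee_rot']).as_matrix() if R0 is None else R0
    for P,Rm in wps:
        rv=R.from_matrix(M.T@Rm).as_rotvec(); d=np.array(P)-p
        n=int(max(1,np.ceil(np.linalg.norm(d)/vmax),np.ceil(np.degrees(np.linalg.norm(rv))/wmax)))
        st=R.from_rotvec(rv/n).as_matrix(); xs=[];
        for i in range(n):
            xs.append((M.T@(d/n)/.3).round(3).tolist()); M=M@st
        print(n,'rows rot',(rv/n/np.radians(60)).round(4).tolist(),'xyz',xs)
        p=np.array(P)
E
python3 - <<'E'
from h import *
import pickle
from scipy.optimize import least_squares
T=pickle.load(open('top0.pkl','rb'));S=pickle.load(open('side0.pkl','rb'))
ct=lambda a:np.array(a,float)/7+[228-.43,150-.43]
cs=lambda a:(np.array(a,float)-[490,0])/[6,7]+[220-.43,165-.43]
A,B,C=.007,.05,.04
top=[((A,B,C),(143,217)),((A,-B,C),(352,162)),((-A,B,C),(150,247)),((-A,-B,C),(362,190)),((A,B,-C),(128,160)),((A,-B,-C),(335,110))]
sid=[((A,-B,C),(622,60)),((A,B,C),(632,205)),((A,B,-C),(568,293)),((A,-B,-C),(560,155))]
def Rp(y,t=-30): return (R.from_euler('z',y)*R.from_euler('y',t,degrees=True)).as_matrix()
def res(v):
    g=lambda im,L,c:(proj(im,np.array([a for a,_ in L])@Rp(v[3]).T+v[:3])-c([b for _,b in L])).ravel()
    return np.r_[g(T,top,ct),g(S,sid,cs)]
r=least_squares(res,[.6,0,.05,.2],loss='soft_l1'); print('plate',r.x.round(4),res(r.x).round(1))
E0=ct([(85,130),(332,68),(392,295),(142,357)])
P=atz(T,E0,.010);print('rest',P.mean(0).round(4),P[:,:2].round(4).tolist())
# rest from both: plate relation check: lid corners, top view z~.113 & predicted
pred=[]
yaw=np.radians(-9); X=np.array([np.cos(yaw),np.sin(yaw)]);Y=np.array([-X[1],X[0]]); b=np.array([.448,-.257])
for dx in(.055,.245):
  for dy in(.11,-.11): pred.append([*(b+X*dx+Y*dy),.112])
print('lid pred px*1.5',(1.5*proj(T,pred)).round(0).tolist(),(1.5*proj(S,pred)).round(0).tolist())
v=r.x; M=Rp(v[3]); zt=-M[:,2]
for s in(1,-1):
    yt=s*M[:,0]; Rt=np.c_[np.cross(yt,zt),yt,zt]; print(s,'rel rotvec deg',np.degrees(R.from_matrix(q2R(status.get_state()['ee_rot']).as_matrix().T@Rt).as_rotvec()).round(1))
E
```

```text
plate [ 6.118e-01 -2.000e-04  5.470e-02  2.534e-01] [ 0.2  0.9  0.6  1.   0.2  0.5  0.   0.9 -0.1 -0.4 -0.7 -0.6 -0.5  0.4
 -0.8 -1.5 -0.7 -0.2 -0.2  0.6]
rest [0.5997 0.002  0.01  ] [[0.6395, 0.0758], [0.6699, -0.0435], [0.5598, -0.0722], [0.5298, 0.0479]]
lid pred px*1.5 [[468.0, 303.0], [572.0, 319.0], [481.0, 214.0], [584.0, 231.0]] [[405.0, 232.0], [429.0, 184.0], [336.0, 216.0], [365.0, 170.0]]
1 rel rotvec deg [-25.1  20.7 -77.6]
-1 rel rotvec deg [21.7 26.3 97.9]
```

```bash
cat >> h.py <<'E'
PC=np.array([.612,0,.0547]); PY=.2534
PM=(R.from_euler('z',PY)*R.from_euler('y',-30,degrees=True)).as_matrix()
PT=np.c_[np.cross(PM[:,0],-PM[:,2]),PM[:,0],-PM[:,2]]
def down(yaw):
    x=np.array([np.cos(yaw),np.sin(yaw),0]); z=np.array([0,0,-1.]); return np.c_[np.cross(x,z),x,z]
E
python3 - <<'E'
from h import *
zu=PM[:,2]
plan([((.40,-.22,.27),PT),(PC+zu*.108,PT),(PC+zu*.008,PT)])
E
```

```text
10 rows rot [-0.0418, 0.0345, -0.1293] xyz [[0.09, -0.069, -0.013], [0.099, -0.055, -0.012], [0.106, -0.041, -0.011], [0.11, -0.026, -0.008], [0.113, -0.01, -0.005], [0.114, 0.005, -0.001], [0.112, 0.02, 0.004], [0.108, 0.035, 0.009], [0.102, 0.049, 0.014], [0.094, 0.061, 0.02]]
6 rows rot [0.0, -0.0, -0.0] xyz [[0.089, 0.065, 0.116], [0.089, 0.065, 0.116], [0.089, 0.065, 0.116], [0.089, 0.065, 0.116], [0.089, 0.065, 0.116], [0.089, 0.065, 0.116]]
2 rows rot [0.0, -0.0, -0.0] xyz [[0.0, -0.0, 0.167], [0.0, -0.0, 0.167]]
```

Request:
apply_moves(xyz=[[0.09,-0.069,-0.013],[0.099,-0.055,-0.012],[0.106,-0.041,-0.011],[0.11,-0.026,-0.008],[0.113,-0.01,-0.005],[0.114,0.005,-0.001],[0.112,0.02,0.004],[0.108,0.035,0.009]], rot=[[-0.042,0.0345,-0.129],[-0.042,0.0345,-0.129],[-0.042,0.0345,-0.129],[-0.042,0.0345,-0.129],[-0.042,0.0345,-0.129],[-0.042,0.0345,-0.129],[-0.042,0.0345,-0.129],[-0.042,0.0345,-0.129]], hand=[-0.06,-0.06,-0.06,-0.06,-0.06,-0.06,-0.06,-0.06])

```text
clock: 1.1
position: [0.3694, -0.2791, 0.262]
ee_rot: [0.133, 0.701, 0.68, 0.17]
contact_force: [-0.2, -0.6, -0.2]
width: 0.0402
gripper_force: 0.0
```

Request:
apply_moves(xyz=[[0.102,0.049,0.014],[0.094,0.061,0.02],[0.089,0.065,0.116],[0.089,0.065,0.116],[0.089,0.065,0.116],[0,0,0]], rot=[[-0.042,0.0345,-0.129],[-0.042,0.0345,-0.129],[0,0,0],[0,0,0],[0,0,0],[0,0,0]], hand=[-0.06,-0.06,-0.06,-0.06,-0.06,-0.06])

```text
clock: 1.85
position: [0.48, -0.1133, 0.207]
ee_rot: [0.157, 0.59, 0.765, 0.205]
contact_force: [-0.8, -0.0, -0.9]
width: 0.0396
gripper_force: 0.0
```

```bash
python3 - <<'E'
from h import *
s=status.get_state(); print(s['position'],s['width'],s['qpos'].round(2),s['clock'])
plan([(PC+PM[:,2]*.078,PT),(PC+PM[:,2]*.008,PT)],vmax=.04)
E
```

```text
[ 0.4800012  -0.11330392  0.20696979] 0.03961294754258919 [-0.69 -0.02  2.06  0.56  0.86 -1.26] 1.85
5 rows rot [-0.0002, -0.0006, 0.0004] xyz [[0.051, 0.04, 0.088], [0.051, 0.04, 0.088], [0.051, 0.04, 0.088], [0.051, 0.039, 0.088], [0.051, 0.039, 0.088]]
2 rows rot [0.0, -0.0, 0.0] xyz [[0.0, -0.0, 0.117], [0.0, -0.0, 0.117]]
```

Request:
apply_moves(xyz=[[0.051,0.04,0.088],[0.051,0.04,0.088],[0.051,0.04,0.088],[0.051,0.04,0.088],[0.051,0.039,0.088],[0,0,0.08],[0,0,0]], rot=[[0,0,0],[0,0,0],[0,0,0],[0,0,0],[0,0,0],[0,0,0],[0,0,0]], hand=[-0.06,-0.06,-0.06,-0.06,-0.06,-0.06,-0.06])

```text
clock: 2.72
position: [0.5875, -0.0119, 0.1027]
ee_rot: [0.159, 0.592, 0.763, 0.204]
contact_force: [-0.1, -0.3, -0.2]
width: 0.0404
gripper_force: 0.0
```

```bash
python3 - <<'E'
from h import *
s=status.get_state(); print(s['position'],s['contact_force'])
S=get_image('side');T=get_image('top')
a=cv2.resize(S['pixels'][130:220,200:300],None,fx=5,fy=5,interpolation=cv2.INTER_CUBIC)
b=cv2.resize(T['pixels'][145:215,230:280],None,fx=6,fy=450/70,interpolation=cv2.INTER_CUBIC)
cv2.imwrite('pics/g1.png',np.hstack([a,b])[:,:,::-1])
plan([(PC+PM[:,2]*.008,PT)])
E
```

```text
[ 0.58746108 -0.01185264  0.10266921] [-0.06866891 -0.28093895 -0.17695039]
1 rows rot [0.0019, 0.0041, -0.002] xyz [[0.02, -0.006, 0.161]]
```

View pics/g1.png

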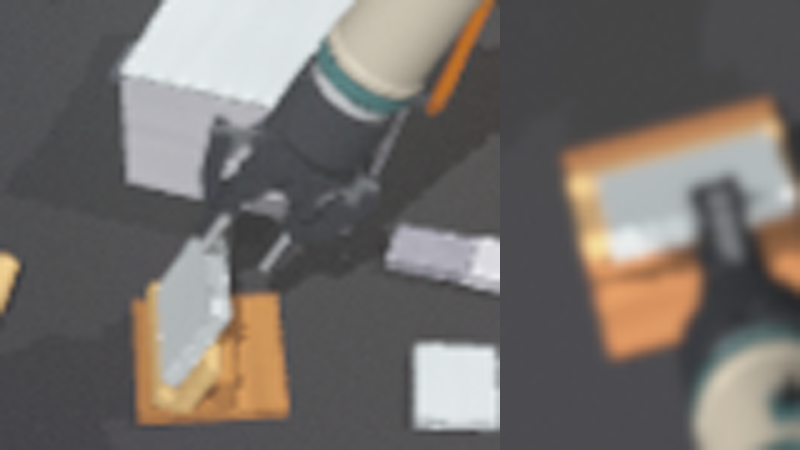

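The side crop shows one finger in front of the plate and one behind it, centred about 5 mm off along its length. I'll apply the planned correction, go down and close.

Request:
apply_moves(xyz=[[0.02,-0.006,0.06],[0,0,0.1],[0,0,0],[0,0,0],[0,0,0]], rot=[[0,0,0],[0,0,0],[0,0,0],[0,0,0],[0,0,0]], hand=[-0.06,-0.06,-0.06,-0.4,-0.55], force=20)

```text
clock: 3.45
position: [0.6087, -0.0007, 0.0633]
ee_rot: [0.162, 0.592, 0.763, 0.205]
contact_force: [0.5, 0.0, 1.1]
width: 0.0194
gripper_force: 0.6
```

Request:
apply_moves(xyz=[[0,0,0],[0,0,0]], rot=[[0,0,0],[0,0,0]], hand=[-0.65,-0.65])

```text
clock: 3.7
position: [0.6103, -0.0005, 0.0644]
ee_rot: [0.163, 0.592, 0.762, 0.206]
contact_force: [3.0, 2.0, 6.3]
width: 0.0154
gripper_force: 2.8
```

Request:
apply_moves(xyz=[[0,0.005,0],[0,0,0],[0,0,0]], rot=[[0,0,0],[0,0,0],[0,0,0]], hand=[-0.7,-1,-1], force=30)

```text
clock: 4.08
position: [0.6108, -0.0004, 0.0647]
ee_rot: [0.163, 0.592, 0.763, 0.205]
contact_force: [0.7, 0.5, 7.0]
width: 0.0135
gripper_force: 30.6
```

```bash
python3 - <<'E'
from h import *
p=np.array(status.get_state()['position'])
a=p+PM[:,2]*.1+PM[:,0]*.006
plan([(p+PM[:,2]*.04+PM[:,0]*.004,PT),(a,PT),((.598,.270,.15),down(.135)),((.598,.27,.066),down(.135))],R0=PT,vmax=.04,wmax=5)
E
```

```text
2 rows rot [0.0, 0.0, 0.0] xyz [[0.0, 0.007, -0.067], [0.0, 0.007, -0.067]]
2 rows rot [0.0, 0.0, 0.0] xyz [[-0.0, 0.003, -0.1], [-0.0, 0.003, -0.1]]
8 rows rot [0.0624, -0.0037, 0.0138] xyz [[0.11, 0.035, 0.022], [0.111, 0.035, 0.02], [0.112, 0.035, 0.017], [0.112, 0.034, 0.014], [0.113, 0.033, 0.012], [0.113, 0.032, 0.009], [0.114, 0.031, 0.007], [0.114, 0.03, 0.004]]
3 rows rot [0.0, -0.0, 0.0] xyz [[-0.0, -0.0, 0.093], [0.0, -0.0, 0.093], [0.0, -0.0, 0.093]]
```

Request:
apply_moves(xyz=[[0,0,0],[0,0.004,-0.034],[0,0.007,-0.067],[0,0.003,-0.1],[0,0.003,-0.1],[0,0,-0.033],[0,0,0]], rot=[[0,0,0],[0,0,0],[0,0,0],[0,0,0],[0,0,0],[0,0,0],[0,0,0]], hand=[-1,-1,-1,-1,-1,-1,-1], force=60)

```text
clock: 4.95
position: [0.5642, -0.0109, 0.1515]
ee_rot: [0.16, 0.592, 0.763, 0.204]
contact_force: [0.5, -1.1, -3.3]
width: 0.0135
gripper_force: 60.0
```

Request:
apply_moves(xyz=[[0.11,0.035,0.022],[0.111,0.035,0.02],[0.112,0.035,0.017],[0.112,0.034,0.014],[0.113,0.033,0.012],[0.113,0.032,0.009],[0.114,0.031,0.007],[0.114,0.03,0.004]], rot=[[0.062,-0.004,0.014],[0.062,-0.004,0.014],[0.062,-0.004,0.014],[0.062,-0.004,0.014],[0.062,-0.004,0.014],[0.062,-0.004,0.014],[0.062,-0.004,0.014],[0.062,-0.004,0.014]], hand=[-1,-1,-1,-1,-1,-1,-1,-1])

```text
clock: 5.95
position: [0.5958, 0.2715, 0.1445]
ee_rot: [0.002, 0.659, 0.752, 0.0]
contact_force: [1.2, -0.5, -2.7]
width: 0.0132
gripper_force: 59.9
```

Request:
apply_moves(xyz=[[0,0,0],[0,0,0]], rot=[[0,0,0],[0,0,0]], hand=[-1,-1])

```text
clock: 6.2
position: [0.5953, 0.2695, 0.1446]
ee_rot: [0.003, 0.659, 0.752, 0.0]
contact_force: [0.5, -1.0, -2.5]
width: 0.0132
gripper_force: 59.9
```

```bash
python3 - <<'E'
from h import *
s=status.get_state(); print(s['position'],s['contact_force'],s['width'])
M=q2R(s['ee_rot']).as_matrix(); print(M.round(4))
S=get_image('side');T=get_image('top')
a=cv2.resize(S['pixels'][175:275,180:280],None,fx=5,fy=5,interpolation=cv2.INTER_CUBIC)
b=cv2.resize(T['pixels'][140:210,155:205],None,fx=6,fy=500/70,interpolation=cv2.INTER_CUBIC)
cv2.imwrite('pics/g2.png',np.hstack([a,b])[:,:,::-1])
c=np.array(s['position'])
print(proj(S,[c+d for d in ((0,.05,-.046),(0,-.05,-.046),(0,0,0))]).round(1))
plan([((.598,.27,c[2]),down(.135))])
E
```

```text
[0.59528584 0.26953164 0.14462269] [ 0.54985265 -0.99337838 -2.47879291] 0.013192805514602916
[[-0.1311  0.9914  0.0051]
 [ 0.9914  0.1311 -0.0035]
 [-0.0042  0.0046 -1.    ]]
[[222.  251. ]
 [229.  227.4]
 [225.  229.6]]
1 rows rot [0.0057, 0.0038, -0.0046] xyz [[0.003, 0.009, 0.004]]
```

View pics/g2.png

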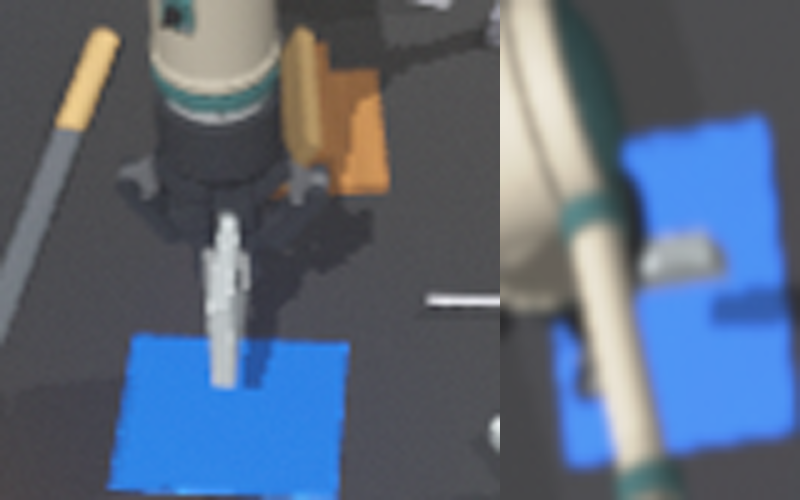

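The plate hangs upright over the mat, its bottom near-end at side px (224.6,252.6), which puts it about 46–50 mm below the TCP. I'll level it and lower it until it touches.

Request:
apply_moves(xyz=[[0.003,0.009,0.004],[0,0,0.1],[0,0,0.1],[0,0,0.06],[0,0,0],[0,0,0]], rot=[[0.006,0.004,-0.004],[0,0,0],[0,0,0],[0,0,0],[0,0,0],[0,0,0]], hand=[-1,-1,-1,-1,-1,-1])

```text
clock: 7.05
position: [0.5998, 0.2711, 0.0688]
ee_rot: [0.001, 0.658, 0.753, 0.002]
contact_force: [0.4, 0.1, -2.9]
width: 0.013
gripper_force: 59.9
```

Request:
apply_moves(xyz=[[0,0,0.008],[0,0,0.008],[0,0,0]], rot=[[0,0,0],[0,0,0],[0,0,0]], hand=[-1,-1,-1])

```text
clock: 7.42
position: [0.5986, 0.2709, 0.0629]
ee_rot: [0.0, 0.658, 0.753, 0.001]
contact_force: [-0.6, -0.5, -2.9]
width: 0.0133
gripper_force: 59.9
```

Request:
apply_moves(xyz=[[0,0,0.007],[0,0,0.007],[0,0,0.007],[0,0,0]], rot=[[0,0,0],[0,0,0],[0,0,0],[0,0,0]], hand=[-1,-1,-1,-1])

```text
clock: 7.92
position: [0.5985, 0.2708, 0.0561]
ee_rot: [0.0, 0.658, 0.753, 0.001]
contact_force: [0.1, 0.7, -2.8]
width: 0.013
gripper_force: 59.9
```

```bash
python3 - <<'E'
from h import *
s=status.get_state(); print(s['position'],s['contact_force'],s['moment'])
print(q2R(s['ee_rot']).as_matrix().round(4)[2])
E
```

```text
[0.5985103  0.2708345  0.05612152] [ 0.05194415  0.69449936 -2.79498448] [0.01545409 0.025096   0.00707804]
[ 6.e-04  9.e-04 -1.e+00]
```

Request:
apply_moves(xyz=[[0,0,0.007],[0,0,0.005],[0,0,0]], rot=[[0,0,0],[0,0,0],[0,0,0]], hand=[-1,-1,-1])

```text
clock: 8.3
position: [0.5986, 0.2709, 0.0527]
ee_rot: [0.0, 0.658, 0.753, 0.001]
contact_force: [-0.3, -0.0, -3.3]
width: 0.013
gripper_force: 59.9
```

Request:
apply_moves(xyz=[[0,0,0.005],[0,0,0]], rot=[[0,0,0],[0,0,0]], hand=[-1,-1])

```text
clock: 8.55
position: [0.5986, 0.2709, 0.0513]
ee_rot: [0.0, 0.658, 0.753, 0.001]
contact_force: [0.3, -1.8, -2.6]
width: 0.013
gripper_force: 59.9
```

Request:
apply_moves(xyz=[[0,0,0.005],[0,0,0]], rot=[[0,0,0],[0,0,0]], hand=[-1,-1])

```text
clock: 8.8
position: [0.5987, 0.2709, 0.0498]
ee_rot: [0.0, 0.658, 0.753, 0.001]
contact_force: [-0.5, -0.2, -3.3]
width: 0.0134
gripper_force: 60.1
```

Request:
apply_moves(xyz=[[0,0,0.005],[0,0,0]], rot=[[0,0,0],[0,0,0]], hand=[-1,-1])

```text
clock: 9.05
position: [0.5989, 0.2712, 0.0496]
ee_rot: [0.0, 0.658, 0.753, 0.001]
contact_force: [-1.2, 1.8, 3.5]
width: 0.0133
gripper_force: 61.1
```

Contact. I'll ease the grip so the edge seats flat, then open.

Request:
apply_moves(xyz=[[0,0,0.002],[0,0,0.002],[0,0,0]], rot=[[0,0,0],[0,0,0],[0,0,0]], hand=[-1,-1,-1], force=20)

```text
clock: 9.43
position: [0.5989, 0.2713, 0.0495]
ee_rot: [0.001, 0.658, 0.753, 0.002]
contact_force: [-3.1, -0.2, 10.7]
width: 0.0133
gripper_force: 62.3
```

Request:
apply_moves(xyz=[[0,0,0],[0,0,0],[0,0,0],[0,0,0],[0,0,0]], rot=[[0,0,0],[0,0,0],[0,0,0],[0,0,0],[0,0,0]], hand=[-0.64,-0.58,-0.5,-0.4,-0.3])

```text
clock: 10.05
position: [0.5987, 0.2709, 0.047]
ee_rot: [0.0, 0.658, 0.753, 0.001]
contact_force: [-0.2, -0.1, -0.5]
width: 0.0301
gripper_force: 0.0
```

```bash
python3 - <<'E'
from h import *
s=status.get_state(); print(s['position'],s['contact_force'],s['width'])
S=get_image('side'); save(S,'r1.png',(175,175,275,275),5)
E
```

```text
[0.59873101 0.27086659 0.04698977] [-0.16057318 -0.12492241 -0.52520429] 0.030111398059655355
```

View pics/r1.png

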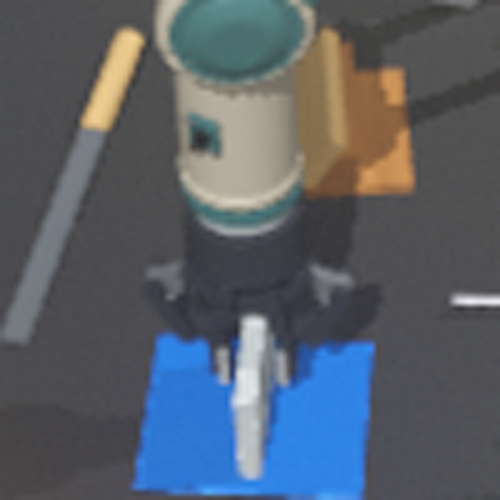

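The plate stands free on the mat, at crop (250,400), with gaps to both fingers. I'll rise and go to the lid bar.

Request:
apply_moves(xyz=[[0,0,-0.06],[0,0,-0.12],[0,0,-0.16],[0,0,-0.16],[0,0,-0.06],[0,0,0]], rot=[[0,0,0],[0,0,0],[0,0,0],[0,0,0],[0,0,0],[0,0,0]], hand=[-0.3,-0.3,-0.3,-0.06,-0.06,-0.06])

```text
clock: 10.85
position: [0.5996, 0.2712, 0.2186]
ee_rot: [0.002, 0.658, 0.753, 0.003]
contact_force: [-0.7, -0.9, -0.6]
width: 0.0405
gripper_force: 0.0
```

```bash
python3 - <<'E'
from h import *
y=np.radians(-9.1)
plan([((.448,-.257,.21),down(y)),((.448,-.257,.096),down(y))])
E
```

```text
11 rows rot [0.0006, -0.0002, 0.0255] xyz [[-0.152, -0.067, 0.002], [-0.154, -0.063, 0.002], [-0.156, -0.059, 0.002], [-0.157, -0.055, 0.002], [-0.159, -0.05, 0.002], [-0.16, -0.046, 0.002], [-0.161, -0.042, 0.002], [-0.162, -0.038, 0.002], [-0.163, -0.033, 0.002], [-0.164, -0.029, 0.002], [-0.165, -0.024, 0.003]]
3 rows rot [-0.0, 0.0, -0.0] xyz [[-0.0, -0.0, 0.127], [-0.0, -0.0, 0.127], [-0.0, -0.0, 0.127]]
```

Request:
apply_moves(xyz=[[-0.152,-0.067,0.002],[-0.154,-0.063,0.002],[-0.156,-0.059,0.002],[-0.157,-0.055,0.002],[-0.159,-0.05,0.002],[-0.16,-0.046,0.002],[-0.161,-0.042,0.002],[-0.162,-0.038,0.002]], rot=[[0,0,0.026],[0,0,0.026],[0,0,0.026],[0,0,0.026],[0,0,0.025],[0,0,0.025],[0,0,0.025],[0,0,0.025]], hand=[-0.06,-0.06,-0.06,-0.06,-0.06,-0.06,-0.06,-0.06])

```text
clock: 11.85
position: [0.4863, -0.1142, 0.2089]
ee_rot: [-0.001, 0.735, 0.678, 0.0]
contact_force: [0.1, -0.9, 0.2]
width: 0.0403
gripper_force: 0.0
```

Request:
apply_moves(xyz=[[-0.163,-0.033,0.002],[-0.164,-0.029,0.002],[-0.165,-0.024,0.003],[0,0,0],[0,0,0]], rot=[[0,0,0.026],[0,0,0.026],[0,0,0.026],[0,0,0],[0,0,0]], hand=[-0.06,-0.06,-0.06,-0.06,-0.06])

```text
clock: 12.48
position: [0.4457, -0.2564, 0.2067]
ee_rot: [-0.001, 0.762, 0.648, 0.001]
contact_force: [1.0, 0.9, 0.3]
width: 0.0402
gripper_force: 0.0
```

```bash
python3 - <<'E'
from h import *
y=np.radians(-9.1)
s=status.get_state(); print(s['position'],s['qpos'].round(2))
plan([((.448,-.257,.21),down(y)),((.448,-.257,.096),down(y))])
S=get_image('side');T=get_image('top')
a=cv2.resize(S['pixels'][200:270,200:260],None,fx=6,fy=6,interpolation=cv2.INTER_CUBIC)
b=cv2.resize(S['pixels'][95:165,240:310],None,fx=6,fy=6,interpolation=cv2.INTER_CUBIC)
cv2.imwrite('pics/l1.png',np.hstack([a,b])[:,:,::-1])
E
```

```text
[ 0.44573644 -0.25638189  0.20673874] [-0.66  0.2   1.67  0.    1.27 -0.5 ]
1 rows rot [-0.0004, -0.0027, -0.0023] xyz [[-0.001, 0.008, -0.011]]
3 rows rot [-0.0, -0.0, -0.0] xyz [[-0.0, 0.0, 0.127], [-0.0, 0.0, 0.127], [-0.0, 0.0, 0.127]]
```

View pics/l1.png

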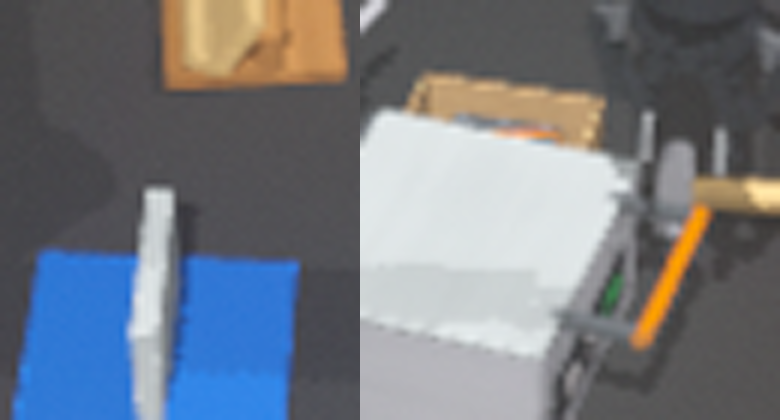

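The plate stands upright on the mat, from about (155,190) to (150,415) in the left part. The open fingers are above the orange bar, which is at (672,275) in the right part. I'll go down and close.

Request:
apply_moves(xyz=[[-0.001,0.008,0.06],[0,0,0.12],[0,0,0.12],[0,0,0.068],[0,0,0],[0,0,0]], rot=[[0,-0.003,-0.002],[0,0,0],[0,0,0],[0,0,0],[0,0,0],[0,0,0]], hand=[-0.06,-0.06,-0.06,-0.06,-0.06,-0.3], force=20)

```text
clock: 13.32
position: [0.4496, -0.2577, 0.098]
ee_rot: [0.002, 0.76, 0.649, -0.0]
contact_force: [1.3, 0.7, 0.8]
width: 0.0296
gripper_force: 0.0
```

Request:
apply_moves(xyz=[[0,0,0],[0,0,0],[0,0,0]], rot=[[0,0,0],[0,0,0],[0,0,0]], hand=[-0.5,-0.65,-0.7])

```text
clock: 13.7
position: [0.4493, -0.2583, 0.0978]
ee_rot: [0.002, 0.761, 0.649, -0.0]
contact_force: [1.0, -0.7, 1.8]
width: 0.0127
gripper_force: 0.4
```

```bash
python3 -c "
import numpy as np
t=np.radians(np.arange(0,61,2.5));u=.245*np.cos(t)-.004*np.sin(t);w=.245*np.sin(t)+.004*np.cos(t)
d=np.c_[0*u[1:],-np.diff(u),-np.diff(w)]/.3
for i in range(0,24,8):print(d[i:i+8].round(4).tolist())"
```

```text
[[0.0, 0.0014, -0.0356], [0.0, 0.0029, -0.0355], [0.0, 0.0045, -0.0354], [0.0, 0.006, -0.0351], [0.0, 0.0075, -0.0348], [0.0, 0.009, -0.0345], [0.0, 0.0105, -0.034], [0.0, 0.012, -0.0336]]
[[0.0, 0.0135, -0.033], [0.0, 0.0149, -0.0324], [0.0, 0.0163, -0.0317], [0.0, 0.0176, -0.031], [0.0, 0.019, -0.0302], [0.0, 0.0203, -0.0293], [0.0, 0.0215, -0.0284], [0.0, 0.0228, -0.0274]]
[[0.0, 0.0239, -0.0264], [0.0, 0.0251, -0.0253], [0.0, 0.0261, -0.0242], [0.0, 0.0272, -0.0231], [0.0, 0.0282, -0.0218], [0.0, 0.0291, -0.0206], [0.0, 0.0299, -0.0193], [0.0, 0.0308, -0.018]]
```

Request:
apply_moves(xyz=[[0,0,0],[0,0,0],[0,0,0]], rot=[[0,0,0],[0,0,0],[0,0,0]], hand=[-1,-1,-1], force=40)

```text
clock: 14.08
position: [0.4497, -0.2584, 0.0979]
ee_rot: [0.002, 0.761, 0.649, 0.0]
contact_force: [2.2, 0.8, 6.0]
width: 0.0105
gripper_force: 39.2
```

Request:
apply_moves(xyz=[[0,0.0014,-0.0356],[0,0.003,-0.0355],[0,0.0045,-0.0354],[0,0.006,-0.035],[0,0.0075,-0.035],[0,0.009,-0.0345],[0,0.0105,-0.034],[0,0.012,-0.0335]], rot=[[0,0,0],[0,0,0],[0,0,0],[0,0,0],[0,0,0],[0,0,0],[0,0,0],[0,0,0]], hand=[-1,-1,-1,-1,-1,-1,-1,-1])

```text
clock: 15.08
position: [0.4645, -0.2606, 0.1805]
ee_rot: [0.001, 0.761, 0.649, -0.001]
contact_force: [3.9, -4.0, -6.6]
width: 0.0102
gripper_force: 38.9
```

```bash
python3 - <<'E'
from h import *
s=status.get_state(); print(s['position'],s['contact_force'],s['moment'],s['width'],q2R(s['ee_rot']).as_matrix()[2].round(3))
E
```

```text
[ 0.46451813 -0.26060058  0.18052165] [ 3.94966037 -4.02078559 -6.6476886 ] [-0.46772629 -0.36154396  0.03463105] 0.010236163995409778 [-0.002  0.    -1.   ]
```

Request:
apply_moves(xyz=[[0,0.0135,-0.033],[0,0.015,-0.0325],[0,0.016,-0.032],[0,0.0175,-0.031],[0,0.019,-0.03],[0,0.02,-0.0295],[0,0.0215,-0.0285],[0,0.023,-0.0275]], rot=[[0,0,0],[0,0,0],[0,0,0],[0,0,0],[0,0,0],[0,0,0],[0,0,0],[0,0,0]], hand=[-1,-1,-1,-1,-1,-1,-1,-1])

```text
clock: 16.08
position: [0.5059, -0.267, 0.2547]
ee_rot: [-0.0, 0.761, 0.649, -0.002]
contact_force: [-4.1, -4.6, -1.6]
width: 0.0106
gripper_force: 39.1
```

Request:
apply_moves(xyz=[[0,0.024,-0.0265],[0,0.025,-0.0255],[0,0.026,-0.024],[0,0.027,-0.023],[0,0.028,-0.022],[0,0.029,-0.0205],[0,0.03,-0.019],[0,0.031,-0.018]], rot=[[0,0,0],[0,0,0],[0,0,0],[0,0,0],[0,0,0],[0,0,0],[0,0,0],[0,0,0]], hand=[-1,-1,-1,-1,-1,-1,-1,-1])

```text
clock: 17.08
position: [0.5698, -0.277, 0.3108]
ee_rot: [-0.0, 0.761, 0.649, -0.002]
contact_force: [-9.0, -2.3, 8.3]
width: 0.0102
gripper_force: 41.0
```

Request:
apply_moves(xyz=[[0,0,0],[0,0,0]], rot=[[0,0,0],[0,0,0]], hand=[-1,-1])

```text
clock: 17.32
position: [0.5704, -0.2771, 0.3111]
ee_rot: [0.001, 0.761, 0.649, -0.002]
contact_force: [-7.8, -1.7, 8.6]
width: 0.0104
gripper_force: 40.7
```

```bash
python3 - <<'E'
from h import *
s=status.get_state(); p=np.array(s['position']); print(p,s['contact_force'],s['width'],q2R(s['ee_rot']).as_matrix()[2].round(3))
h=np.array([.4497,-.2584,.1166-.004])+.245*np.array([np.cos(np.radians(-9.1)),np.sin(np.radians(-9.1)),0])
h[2]=.1110
b=p+[0,0,.0187]; d=h-b; print('bar rel hinge',d, 'r',np.linalg.norm(d),'ang',np.degrees(np.arctan2(-d[2],np.hypot(d[0],d[1])))-.9)
S=get_image('side'); save(S,'f1.png',(180,70,330,280),2.8)
X=np.array([np.cos(np.radians(-9.1)),np.sin(np.radians(-9.1)),0]);Y=np.array([-X[1],X[0],0])
for th in(55,60,65):
    t=np.radians(th); print(th,((proj(S,[h+(-X*np.cos(t)+[0,0,np.sin(t)])*.19+Y*k for k in(.11,-.11)])-[180,70])*2.8).round(0).tolist())
E
```

```text
[ 0.57044253 -0.27711092  0.3111365 ] [-7.75268772 -1.6798261   8.64154883] 0.010390336638342369 [-0.004 -0.001 -1.   ]
bar rel hinge [ 0.12117385 -0.02003781 -0.2188365 ] r 0.25094626559274535 ang 59.797187112647705
55 [[194.0, 132.0], [247.0, 46.0]]
60 [[184.0, 124.0], [238.0, 39.0]]
65 [[173.0, 117.0], [228.0, 32.0]]
```

View pics/f1.png

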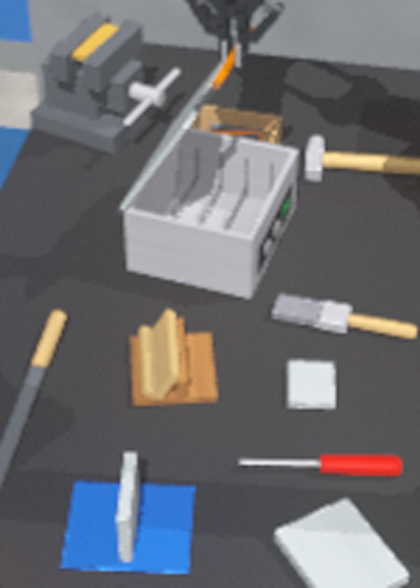

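The plate stands on the mat at (127,505), the bystanders are in place and the lid is up. I'll check the lid angle with an overlay.

```bash
python3 - <<'E'
from h import *
S=get_image('side'); x0,y0,k=215,75,7
p=cv2.resize(S['pixels'][y0:y0+80,x0:x0+80],None,fx=k,fy=k,interpolation=cv2.INTER_CUBIC)[:,:,::-1].copy()
y=np.radians(-9.1);X=np.array([np.cos(y),np.sin(y),0]);Y=np.array([-X[1],X[0],0])
h=np.array([.4485,-.257,.110])+.245*X
for th,c in((55,(0,0,255)),(60,(0,255,0)),(65,(255,0,0))):
    t=np.radians(th);d=-X*np.cos(t)+[0,0,np.sin(t)];n=X*np.sin(t)+[0,0,np.cos(t)]
    pts=proj(S,[h+Y*.11,h+Y*.11+d*.19,h-Y*.11+d*.19]); q=((pts-[x0,y0]+.5)*k).astype(int)
    cv2.polylines(p,[q],False,c,1)
    b=proj(S,[h+d*.245+n*.004+Y*.066,h+d*.245+n*.004-Y*.066]);q=((b-[x0,y0]+.5)*k).astype(int); cv2.polylines(p,[q],False,c,1)
cv2.imwrite('pics/f2.png',p); print(status.get_state()['position'])
E
```

```text
[ 0.57036189 -0.27710398  0.31110604]
```

View pics/f2.png

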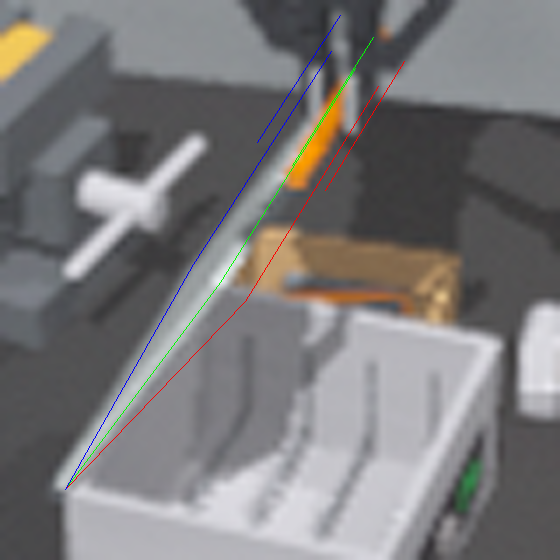

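The overlay has red at 55°, green at 60° and blue at 65°. The lid's side edge and the orange bar (315,140) lie on the 60° line to within about 1°, so I'm handing in.

```bash
python3 -c "
from rig import job
print(job.sign_off())"
```

```text
the job is handed in; nothing more can be done
None
```

The job is handed in: the plate is standing upright by itself on a long thin edge on the blue mat, and the arm is still holding the cleaner's lid open at about 60 degrees; no bystander looked moved in the last side-camera view.

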